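Roll a bearing along the track into its sprung test nest

ROBOT

A 6-joint arm with a two-finger parallel gripper is mounted at the origin on the work surface. World frame = base frame: x ahead of the robot, y to its left, z up, the work surface at z = 0. Lengths are in mm, angles in rad, forces in N, time in s.
With the tool pointing down it reaches from about 275 to 725 mm from the base axis. Payload 5.6 kg.
Tool frame: the origin (TCP) lies on the centre line of the jaws, within the pads' length; the fingertips stand 22 mm ahead of it and the grasp point (between the pads) lies 3 mm ahead of it; z points along the fingers, x is the direction in which the jaws open and shut, and the axes are right-handed (so a half turn about z gives the same grasp; the last joint's range is limited). The gripper opens to 85 mm and grips with 20 to 120 N. Pads are 22 mm wide; open, the fingers measure 114 mm over their backs; the gripper's body (76 mm by 85 mm) begins 54 mm behind the grasp point. The pads swing forward as they close: fully open they stand 13 mm farther back than shut.
Start: joints at [1.425, 0.255, 0.108, 0, -1.424, -0.285], TCP at [229.652, 499.753, 253.283] pointing down, gripper open.
Joint ranges: [-2.95, 2.95], [-1.21, 1.97], [-1.09, 1.5], [-2.87, 1.71], [-2.94, -0.07], [-3.05, 3.05]. Speed limits (rad/s): [2.57, 2.57, 3.14, 3.14, 3.14, 3.14].

INTERFACE

Orientations are given as a unit quaternion [x, y, z, w].
In Python, from bench import robot gives the robot as it stands.
- The arm moves only by the tool jog_arm, never from a script. Its argument "targets" is a list of rows, each an object with "claw": the finger opening in m, from 0 to 0.0854; "dp": the shift along the tool's x, y, z in m, a list of three; "angular": the turn, a rotation vector about the tool's x, y, z in rad, a list of three. A call has exactly 10 rows; each row is the pose to reach, as a shift and turn from the pose measured when the call began, along the tool's axes at that moment; what a row does not reach only later rows make up. A row lasts 1/8 s, in which the tool goes at most 62.5 mm and 10.7 degrees, less where a joint would pass 70% of its speed; a pose out of reach is approached as far as the arm can. A call with a gripper value outside its range is refused whole. The fingers move at their own pace and stop on an object; "newtons" is the grip in N (left out, the last holds). Time passes only in rows, so rows that repeat a pose let the fingers close, or fill a call up. It gives the time, the measured TCP pose, the force and the opening at its end, in the units of the state.
- robot.read_state(): the state, without advancing time (a new reading comes with each control period).
- robot.grab_frame(name): name is "scene" or "top" or "wrist"; returns a dict with "frame" (400x640x3 uint8, red, green, blue), "intrinsics" (3x3 intrinsics, pixels), "cam_to_world" (4x4, takes a point from camera to world coordinates). Camera axes: x right, y down, z forward; pixel columns grow to the right and rows downward; lengths in mm; the calibration is good to about 2 mm. A picture is of the moment at which its call begins. There is no depth.
- robot.finish_job(): hands the job in, once; it reports no verdict.
Trained networks look in the newest picture that a camera, given by its name, has taken for a name from the list of things; names that differ only in an ending like _2 or _b are one class to them, and where a whole thing is asked for, a point or a joint stands for the part that bears it (a point fixed in the world has none). Each returns a list of dicts, best first, with "p" (0 to 1); they miss things now and then, are a little off and sometimes report something else, mostly with a low value. They report only what shows in the picture. A call takes as long as a camera call. They do not tell look-alikes from the thing itself.
- robot.boxes_of(camera, target): "box" ([left, top, right, bottom] in pixels, round what is visible of it).
The state is a dict: "time": time; "joints": joint angles; "dq": joint speeds; "joint_torque": joint torques, N m; "eef_pos": TCP position; "eef_rot": TCP orientation; "wrist_force": force on the tool from outside, world axes, zero at the start; "ft_torque": the same for the moment, N m; "opening": finger opening in mm.
Only numpy, scipy, OpenCV 4.12 (cv2) and the standard library are available. Lean on these libraries where they do the work, as an engineer would, in place of code of your own. Each camera call takes 0.05 s, during which the arm holds its last target.

TASK

Pick up the blue paddle and use its white blade to roll the standing bearing gently along the track until it has passed the two orange sprung fingers and they have snapped shut behind it, so that it stays held against the sprung black pad. Touch the bearing with the paddle only, keep the push on it under 20 N and do not let it race off. Then stand the paddle back on the blue mat, let go, and leave the other things on the bench alone.

Things in the scene. Friction and masses are not known exactly. Their poses are not given: they have to be found in the camera images.
- track: Fixed aluminium track, 370 x 70 mm; origin at bench height on its centre line; x along the push, from the chocked end (-180 mm) to the nest end (+190). Channel floor 8 mm above the bench, 19 mm wide between rails 20 mm high. The green nest is clamped over it, finger tips somewhere between x = 20 and 75 mm, set anew each time and not measured: find it by feel.
- finger_l (a joint): Swing (rad) of one of the nest's two orange sprung fingers: 0 shut, about 0.1 pushed aside. They slant into the channel from both sides, hinged at the near end, tops 40 mm above the bench. The bearing wedges them apart (2 to 5 N at entry, then a drag of 1 to 3 N) and they snap shut behind it.
- pad (a joint): How far (m) the nest's sprung black pad is pressed back: 0 free, about 0.0025 with the bearing held between it and the shut fingers. The bearing meets it just before the fingers snap. Spring: 2 N at first, then 1.5 N more per mm; hard stop at 7 mm (12.5 N), where force climbs steeply. Pushing until 10 to 11 N is felt latches the bearing. Green housing behind it 58 mm high.
- bearing: The steel ball bearing that is to be rolled, standing on edge in the channel: 62 mm outside diameter, 16 mm wide, about 0.2 kg, rolls freely. Its origin is at its centre, 39 mm above the bench; its y axis is the axle, across the track, and its other two axes turn as it rolls.
- bearing_center (a point): The centre of that bearing.
- paddle: Paddle standing by itself, about 0.11 kg; origin under its middle, x towards the white blade. Blue bar 20 x 20 mm, z = 22 to 42. Blade 44 wide, 46 high, 6 thick, front face at x = +60 mm; rear foot to x = -60 mm; both reach down to z = 0. To push, carry it level, x along the track, lower edge 43 to 50 mm above the bench: clear of the fingers, just above the bearing's centre.
- paddle_grip (a point): Middle of the paddle's handle bar, 32 mm above its underside, 60 mm behind the blade's front face; the place to grip, across the bar from above. Axes as the paddle.
- mat: Blue mat fixed to the bench on which the paddle stands and to which it returns: 200 mm (its x) by 170 mm (its y), 3 mm thick; origin at its underside centre.
- spare_center (a point): Bystander: centre of a spare bearing lying flat on the bench, 62 mm across, 16 mm high. Leave alone.
- tape_center (a point): Bystander: centre of a roll of green tape lying flat, 90 mm across, 24 mm high. Leave alone.
- jar_center (a point): Bystander: centre of a small white jar, 54 mm across, 50 mm high. Leave alone.
Not all that is in view belongs to the job. Leave any yellow look-alike of the paddle alone.

How it is judged:
By the outcome, as a careful person would: the job done as asked, in the order asked, and still so for the second after the job is handed in, with the robot touching nothing.
It also fails if it takes over 54 s, if anything falls off the work surface, if the arm or the gripper's body presses on something with over 40 N, if the wrist force passes 120 N, or if a joint passes its speed limit or range.

## Working session

There is one attempt and no reset: what is moved stays moved. The work goes in short steps, Python scripts to look and compute and a tool call to move; the robot and the scene stay as the last step left them, time stands still between calls to the robot, and variables do not carry over. Pictures are saved under pics/ and viewed, and the job is handed in when it is done.

Besides the shell and the picture viewer there is one more tool, called after ">>>" as name(argument=value, ...), one argument or row to a line, values as JSON. jog_arm: Moves the arm, as the interface text tells. Its arguments: {"type":"object","properties":{"targets":{"type":"array"},"newtons":{"type":"number"}},"required":["targets"]}

```bash
mkdir -p pics; ls; cat > h.py <<'E'
from bench import robot
import numpy as np, cv2
from scipy.spatial.transform import Rotation as R
def grab(n,fn):
    f=robot.grab_frame(n); cv2.imwrite('pics/'+fn,f['frame'][:,:,::-1]); 
    np.savez('pics/'+fn+'.npz',K=f['intrinsics'],T=f['cam_to_world']); return f
def ray(f,uv,z):
    K=np.array(f['intrinsics'] if 'intrinsics' in f else f['K']);T=np.array(f['cam_to_world'] if 'cam_to_world' in f else f['T'])
    d=T[:3,:3]@np.linalg.inv(K)@np.array([uv[0],uv[1],1.]);o=T[:3,3]
    return o+d*(z-o[2])/d[2]
def proj(f,p):
    K=np.array(f['intrinsics']);T=np.linalg.inv(np.array(f['cam_to_world']))
    c=K@(T[:3,:3]@np.array(p,float)+T[:3,3]); return c[:2]/c[2]
E
python3 - <<'E'
from h import *
np.set_printoptions(precision=3,suppress=True)
for c in ['scene','top']:
    f=grab(c,c+'0.png'); print(c,f['cam_to_world'])
    for t in ['track','bearing','paddle','mat','finger_l','pad','spare_center','tape_center','jar_center']:
        print(t,[(np.round(b['box'],1).tolist(),round(b['p'],2)) for b in robot.boxes_of(c,t)][:3])
print(robot.read_state())
E
```

```text
pics
scene [[ -0.861   0.416  -0.293 795.606]
 [  0.509   0.714  -0.481 342.164]
 [  0.01   -0.563  -0.826 877.357]
 [  0.      0.      0.      1.   ]]
track [([310.8, 229.3, 399.8, 400.0], 0.67), ([266.3, 323.3, 314.4, 371.2], 0.43)]
bearing [([291.5, 138.6, 326.9, 190.0], 0.62), ([322.7, 230.5, 340.1, 260.7], 0.55)]
paddle [([238.5, 96.0, 287.9, 120.5], 0.8), ([358.5, 100.2, 390.5, 152.2], 0.74), ([291.1, 139.1, 325.0, 190.3], 0.69)]
mat [([254.3, 128.7, 357.6, 204.9], 0.72), ([306.8, 227.5, 402.0, 400.0], 0.42)]
finger_l []
pad [([417.2, 307.3, 447.6, 344.8], 0.5), ([368.7, 356.7, 381.4, 367.8], 0.46)]
spare_center [([257.0, 277.8, 289.1, 306.7], 0.89), ([310.0, 226.6, 398.9, 400.0], 0.56)]
tape_center [([265.9, 321.7, 317.1, 372.3], 0.8), ([418.3, 308.1, 446.7, 345.3], 0.67)]
jar_center [([420.2, 308.9, 446.0, 345.1], 0.75)]
top [[  -0.082   -0.975    0.205  302.555]
 [  -0.997    0.079   -0.022 -117.523]
 [   0.005   -0.206   -0.978  963.102]
 [   0.       0.       0.       1.   ]]
track [([165.2, 158.7, 302.4, 202.5], 0.72)]
bearing [([268.8, 180.4, 293.8, 190.2], 0.54)]
paddle [([348.5, 194.8, 397.6, 214.5], 0.96), ([294.4, 231.8, 311.7, 280.5], 0.83), ([367.9, 275.3, 421.2, 298.7], 0.76)]
mat [([341.1, 171.2, 407.2, 245.3], 0.73)]
finger_l []
pad [([180.9, 165.6, 187.8, 172.4], 0.6)]
spare_center [([262.6, 120.5, 284.6, 142.7], 0.6)]
tape_center []
jar_center [([171.2, 212.5, 197.8, 233.5], 0.63), ([269.8, 176.2, 294.3, 185.8], 0.57)]
{'time': 1.0, 'joints': array([ 1.425,  0.255,  0.108, -0.   , -1.424, -0.285]), 'dq': array([ 0.001, -0.001,  0.001, -0.001, -0.001,  0.   ]), 'joint_torque': array([ -0.   , -38.641,  23.807,   5.368,  -0.001,   0.   ]), 'eef_pos': array([229.646, 499.743, 253.302]), 'eef_rot': array([-0.54 ,  0.842,  0.   ,  0.   ]), 'wrist_force': array([-0.543, -0.304, -0.518]), 'ft_torque': array([-0.009,  0.08 ,  0.027]), 'opening': 85.45380225567511}
```

View pics/scene0.png

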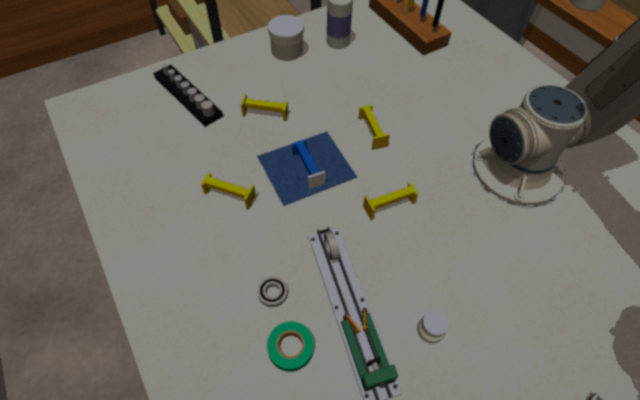

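```bash
python3 -c "
import cv2
i=cv2.imread('pics/top0.png')[100:320,140:440];cv2.imwrite('pics/top0c.png',cv2.resize(i,None,fx=2.66,fy=2.66,interpolation=cv2.INTER_CUBIC))"
```

```text
(no output)
```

View pics/top0c.png

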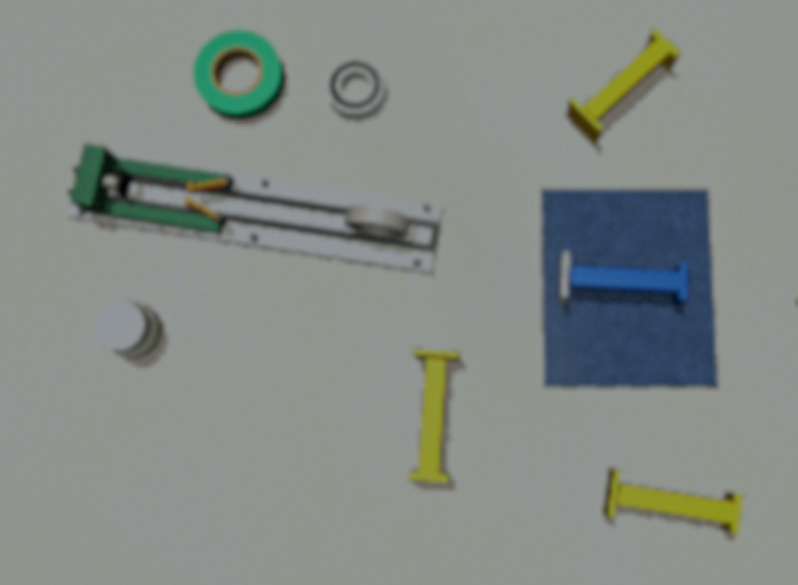

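```bash
cat >> h.py <<'E'
class L(dict): pass
def load(fn):
    d=np.load('pics/'+fn+'.npz'); return dict(intrinsics=d['K'],cam_to_world=d['T'])
E
python3 - <<'E'
from h import *
np.set_printoptions(precision=1,suppress=True)
f=load('top0.png')
def c(u,v,z): return ray(f,(u/2.66+140,v/2.66+100),z)
print('plate right',c(441,209,7),c(433,271,7),'leftbottom',c(68,216,7), c(90,147,58))
print('bearing top',c(377,212,65))
print('paddle bar: front',c(571,278,45),c(685,281,45))
print('blade top ends',c(565,252,49),c(564,300,49),'foot',c(684,263,45),c(683,300,45))
print('mat',c(543,190,3),c(708,190,3),c(717,386,3),c(545,386,3))
print('finger tips',c(190,187,40),c(215,215,40), 'hinge',c(228,181,40),c(217,215,40))
print('jar',c(122,327,50),'spare',c(357,85,16),'tape',c(238,73,24))
s=load('scene0.png')
print('scene plate', ray(s,(310,234),7),ray(s,(340,231),7))
print('mat',[ray(s,p,3) for p in [(258,160),(327,133),(356,175),(285,203)]])
print(proj(f,[0,0,0]))
E
```

```text
plate right [545.9 -94.1   7. ] [483.3 -81.7   7. ] leftbottom [568.7 278.6   7. ] [621.4 236.9  58. ]
bearing top [533.  -35.2  65. ]
paddle bar: front [ 458.8 -213.4   45. ] [ 447.1 -321.3   45. ]
blade top ends [ 483.6 -209.8   49. ] [ 437.7 -204.3   49. ] foot [ 464.5 -322.5   45. ] [ 429.2 -317.1   45. ]
mat [ 558.4 -198.5    3. ] [ 544.9 -365.4    3. ] [ 348.3 -348.9    3. ] [ 361.9 -182.1    3. ]
finger tips [579.1 147.   40. ] [549.1 123.5  40. ] hinge [582.2 110.   40. ] [548.9 121.5  40. ]
jar [445.6 209.9  50. ] spare [680.8 -18.1  16. ] tape [700.1 100.8  24. ]
scene plate [546.5 -94.7   7. ] [484.  -67.3   7. ]
mat [array([ 551. , -349.8,    3. ]), array([ 351.8, -341.1,    3. ]), array([ 362.6, -185. ,    3. ]), array([ 554.1, -199.7,    3. ])]
[282.9 404.1]
```

```bash
cat >> h.py <<'E'
def rel(pos,yawx,s=None):
    """dp (m), rotvec to reach TCP pos, tool down with tool x at world yaw yawx deg"""
    s=s or robot.read_state(); Rc=R.from_quat(s['eef_rot'])
    y=np.radians(yawx); X=[np.cos(y),np.sin(y),0];Z=[0,0,-1];Y=np.cross(Z,X)
    Rt=R.from_matrix(np.array([X,Y,Z]).T)
    dp=Rc.inv().apply(np.array(pos)-s['eef_pos'])/1000
    rv=(Rc.inv()*Rt).as_rotvec()
    return np.round(dp,4).tolist(),np.round(rv,4).tolist()
E
python3 - <<'E'
from h import *
print(rel([480,20,330],170))
E
```

```text
([0.3314, -0.4278, -0.0767], [0.0, 0.0, 1.3146])
```

>>> jog_arm(
  targets=[
    {"claw":0.085,"dp":[0.036,-0.047,-0.009],"angular":[0,0,0.146]},
    {"claw":0.085,"dp":[0.073,-0.095,-0.018],"angular":[0,0,0.292]},
    {"claw":0.085,"dp":[0.11,-0.143,-0.026],"angular":[0,0,0.438]},
    {"claw":0.085,"dp":[0.147,-0.19,-0.035],"angular":[0,0,0.584]},
    {"claw":0.085,"dp":[0.184,-0.238,-0.043],"angular":[0,0,0.73]},
    {"claw":0.085,"dp":[0.221,-0.285,-0.051],"angular":[0,0,0.876]},
    {"claw":0.085,"dp":[0.258,-0.333,-0.06],"angular":[0,0,1.022]},
    {"claw":0.085,"dp":[0.295,-0.38,-0.069],"angular":[0,0,1.168]},
    {"claw":0.085,"dp":[0.331,-0.428,-0.077],"angular":[0,0,1.315]},
    {"claw":0.085,"dp":[0.331,-0.428,-0.077],"angular":[0,0,1.315]},
  ],
)

```text
time: 2.25
eef_pos: [481.6, 16.9, 330.4]
eef_rot: [0.091, 0.996, -0.0, 0.0]
wrist_force: [-1.0, 0.1, -0.6]
opening: 84.7
```

```bash
python3 - <<'E'
from h import *
f=grab('wrist','w1.png'); print(f['cam_to_world']); s=robot.read_state(); print(s['eef_pos'],s['wrist_force'],s['time'])
print(rel([453,-267,260],174))
E
```

```text
[[-9.83596186e-01  1.74025614e-01  4.74723973e-02  4.70273262e+02]
 [ 1.80379320e-01  9.50877145e-01  2.51586875e-01 -4.69955424e+01]
 [-1.35785707e-03  2.56022930e-01 -9.66669755e-01  4.50979672e+02]
 [ 0.00000000e+00  0.00000000e+00  0.00000000e+00  1.00000000e+00]]
[480.80828362  18.62047922 330.05300876] [-0.17611884  0.59960111 -0.25827566] 2.3
([-0.0235, -0.286, 0.0701], [-0.0001, -0.0004, -0.0741])
```

View pics/w1.png

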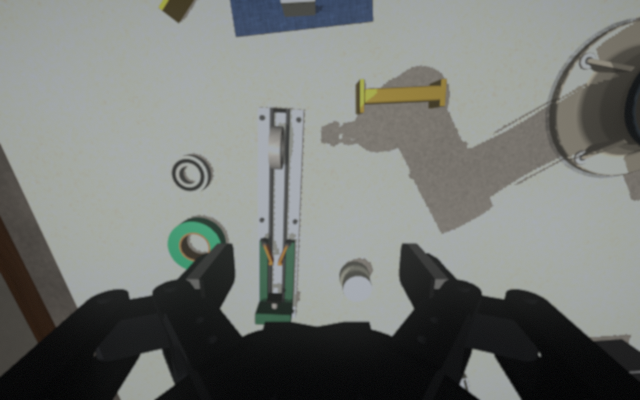

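```bash
python3 -c "
import cv2
i=cv2.imread('pics/w1.png')[100:330,210:350];i=cv2.resize(i,None,fx=2.6,fy=2.6,interpolation=cv2.INTER_CUBIC);cv2.imwrite('pics/w1c.png',i)"
```

```text
(no output)
```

View pics/w1c.png

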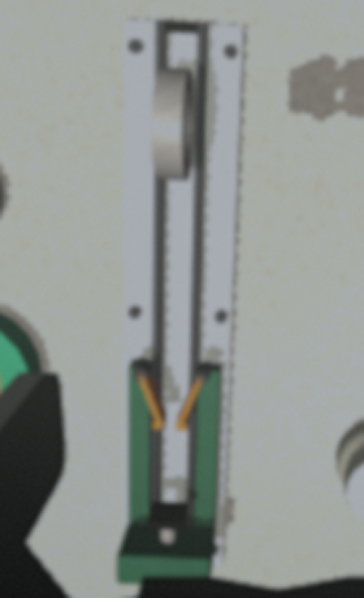

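>>> jog_arm(
  targets=[
    {"claw":0.085,"dp":[-0.004,-0.048,0.012],"angular":[0,0,-0.0124]},
    {"claw":0.085,"dp":[-0.008,-0.096,0.024],"angular":[0,0,-0.025]},
    {"claw":0.085,"dp":[-0.012,-0.144,0.036],"angular":[0,0,-0.037]},
    {"claw":0.085,"dp":[-0.016,-0.19,0.046],"angular":[0,0,-0.05]},
    {"claw":0.085,"dp":[-0.019,-0.225,0.056],"angular":[0,0,-0.06]},
    {"claw":0.085,"dp":[-0.021,-0.255,0.064],"angular":[0,0,-0.068]},
    {"claw":0.085,"dp":[-0.023,-0.275,0.068],"angular":[0,0,-0.074]},
    {"claw":0.085,"dp":[-0.0235,-0.286,0.07],"angular":[0,0,-0.074]},
    {"claw":0.085,"dp":[-0.0235,-0.286,0.07],"angular":[0,0,-0.074]},
    {"claw":0.085,"dp":[-0.0235,-0.286,0.07],"angular":[0,0,-0.074]},
  ],
)

```text
time: 3.55
eef_pos: [453.4, -266.2, 260.4]
eef_rot: [0.052, 0.999, -0.0, 0.0]
wrist_force: [-0.3, -1.4, -0.8]
opening: 85.0
```

```bash
python3 - <<'E'
from h import *
np.set_printoptions(precision=1,suppress=True)
w=load('w1.png'); t=load('top0.png'); s0=load('scene0.png')
def line(f,uv):
    o=f['cam_to_world'][:3,3]; d=f['cam_to_world'][:3,:3]@np.linalg.inv(f['intrinsics'])@np.array([*uv,1.]); return o,d/np.linalg.norm(d)
def tri(a,b):
    A=np.zeros((3,3));B=np.zeros(3)
    for f,uv in (a,b):
        o,d=line(f,uv);P=np.eye(3)-np.outer(d,d);A+=P;B+=P@o
    return np.linalg.solve(A,B)
W=lambda u,v:(u/2.6+210,v/2.6+100)
T=lambda u,v:(u/2.66+140,v/2.66+100)
for a,b in [((135,46),(427,208)),((230,51),(417,263)),((134,312),(265,184)),((221,316),(254,238))]:
    print('bolt',tri((w,W(*a)),(t,T(*b))), ray(w,W(*a),8),ray(t,T(*b),8))
for z in (8,20): print(z,'end',ray(w,W(127,20),z),ray(w,W(245,24),z))
for v in (60,200,340):
    pass
print('floor lines', ray(w,W(168,230),8),ray(w,W(196,230),8), ray(w,W(166,440),8),ray(w,W(190,440),8))
print('rail outer',ray(w,W(156,230),20),ray(w,W(206,230),20))
print('tips',ray(w,W(157,428),40),ray(w,W(181,428),40),'hinges',ray(w,W(143,375),40),ray(w,W(200,375),40))
print('bearing top', ray(w,W(172,124),70))
f=grab('wrist','w2.png'); s=robot.read_state(); print(s['eef_pos'],s['wrist_force'],s['time'])
print(robot.boxes_of('wrist','paddle'))
E
```

```text
bolt [553.  -79.9  -9.7] [550.5 -79.1   8. ] [547.8 -80.2   8. ]
bolt [496.3 -66.2  -8.9] [495.8 -66.2   8. ] [492.5 -66.4   8. ]
bolt [588.3  82.1   5.2] [589.2  81.9   8. ] [585.8  80.9   8. ]
bolt [534.7  97.2  -3.2] [534.1  94.8   8. ] [530.9  93.7   8. ]
8 end [551.7 -94.1   8. ] [484.2 -79.5   8. ]
20 end [549.5 -92.9  20. ] [483.8 -78.6  20. ]
floor lines [555.6  32.8   8. ] [538.2  36.    8. ] [588.9 175.4   8. ] [572.8 178.4   8. ]
rail outer [560.5  29.3  20. ] [530.3  34.8  20. ]
tips [584.1 150.2  40. ] [569.2 152.9  40. ] hinges [584.6 113.5  40. ] [549.9 119.8  40. ]
bearing top [529.2 -33.2  70. ]
[ 453.4 -266.2  260.5] [ 0.  -0.2 -0.6] 3.6
[{'box': [105.8, 130.7, 212.9, 226.2], 'p': 0.95}, {'box': [440.9, 92.2, 514.6, 200.6], 'p': 0.85}, {'box': [295.2, 135.0, 331.2, 233.8], 'p': 0.57}, {'box': [298.0, 1.9, 344.7, 37.6], 'p': 0.57}, {'box': [360.2, 281.3, 412.0, 321.8], 'p': 0.56}]
```

View pics/w2.png

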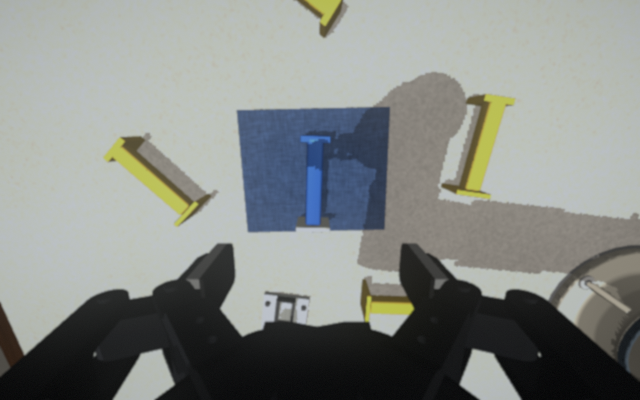

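```bash
python3 -c "
import cv2
i=cv2.imread('pics/w2.png')[100:250,230:400];i=cv2.resize(i,None,fx=4,fy=4,interpolation=cv2.INTER_CUBIC);cv2.imwrite('pics/w2c.png',i)"
```

```text
(no output)
```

View pics/w2c.png

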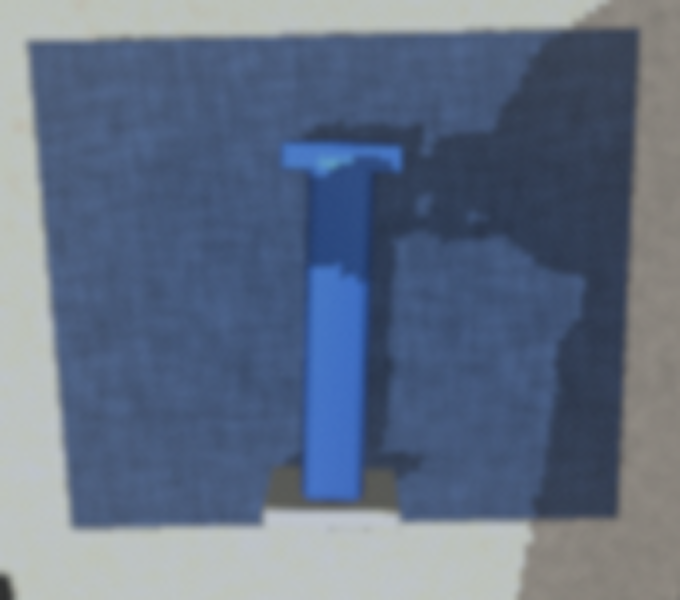

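```bash
python3 - <<'E'
from h import *
np.set_printoptions(precision=1,suppress=True)
w=load('w2.png'); W=lambda u,v:(u/4+230,v/4+100)
a=(ray(w,W(310,180),45)+ray(w,W(371,180),45))/2;b=(ray(w,W(304,497),45)+ray(w,W(362,497),45))/2
print(a,b,np.degrees(np.arctan2(*(b-a)[1::-1])))
print('widths',np.linalg.norm(ray(w,W(310,180),45)-ray(w,W(371,180),45)))
print('blade front top',ray(w,W(263,526),49),ray(w,W(403,523),49),'blade rear top',ray(w,W(263,511),49),ray(w,W(401,511),49))
print('foot rear',ray(w,W(283,145),45),ray(w,W(403,145),45))
print('mat',[ray(w,W(*p),3) for p in [(28,42),(638,30),(618,518),(72,528)]])
E
```

```text
[ 451.2 -312.7   45. ] [ 464.  -213.5   45. ] 82.65639911437253
widths 18.202613004513744
blade front top [ 487.2 -207.5   49. ] [ 442.5 -203.9   49. ] blade rear top [ 486.5 -212.5   49. ] [ 442.8 -208.    49. ]
foot rear [ 467.1 -324.6   45. ] [ 431.8 -321.    45. ]
mat [array([ 548.4, -364.7,    3. ]), array([ 350.8, -348.1,    3. ]), array([ 363.9, -180.3,    3. ]), array([ 562.1, -196.7,    3. ])]
```

>>> jog_arm(
  newtons=60,
  targets=[
    {"claw":0.085,"dp":[-0.001,0.0005,0.045],"angular":[0,0,0]},
    {"claw":0.085,"dp":[-0.0025,0.0015,0.09],"angular":[0,0,0]},
    {"claw":0.085,"dp":[-0.0025,0.0015,0.135],"angular":[0,0,0]},
    {"claw":0.085,"dp":[-0.0025,0.0015,0.17],"angular":[0,0,0]},
    {"claw":0.085,"dp":[-0.0025,0.0015,0.195],"angular":[0,0,0]},
    {"claw":0.085,"dp":[-0.0025,0.0015,0.21],"angular":[0,0,0]},
    {"claw":0.085,"dp":[-0.0025,0.0015,0.218],"angular":[0,0,0]},
    {"claw":0.085,"dp":[-0.0025,0.0015,0.22],"angular":[0,0,0]},
    {"claw":0.085,"dp":[-0.0025,0.0015,0.22],"angular":[0,0,0]},
    {"claw":0.06,"dp":[-0.0025,0.0015,0.22],"angular":[0,0,0]},
  ],
)

```text
time: 4.9
eef_pos: [456.5, -265.2, 41.2]
eef_rot: [0.052, 0.999, -0.0, 0.001]
wrist_force: [-1.0, 0.2, -0.6]
opening: 69.1
```

```bash
python3 - <<'E'
from h import *
f=grab('wrist','w3.png'); s=robot.read_state(); print(s['eef_pos'],s['eef_rot'],s['wrist_force'],s['opening'])
E
```

```text
[ 456.43746864 -265.1857613    41.0450605 ] [ 5.18081793e-02  9.98656755e-01 -1.73621353e-04  7.54378363e-04] [ 0.15082051  0.65429272 -0.20131811] 62.183294693498475
```

View pics/w3.png

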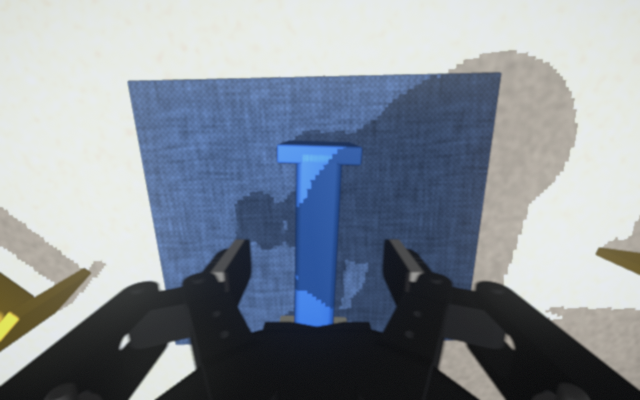

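```bash
python3 - <<'E'
from h import *
w=load('w3.png'); print(w['cam_to_world'][:3,3],ray(w,(279,146),45),ray(w,(361,145),45),ray(w,(318,156),45),ray(w,(315,322),45))
E
```

```text
[ 450.13972762 -329.85705698  161.78458564] [ 466.70327362 -324.75409071   45.        ] [ 432.81031649 -321.68064679   45.        ] [ 451.00464597 -319.00671094   45.        ] [ 460.70337759 -238.26253103   45.        ]
```

>>> jog_arm(
  newtons=60,
  targets=[
    {"claw":0.04,"dp":[0,0,0],"angular":[0,0,0]},
    {"claw":0.03,"dp":[0,0,0],"angular":[0,0,0]},
    {"claw":0.02,"dp":[0,0,0],"angular":[0,0,0]},
    {"claw":0.01,"dp":[0,0,0],"angular":[0,0,0]},
    {"claw":0.01,"dp":[0,0,0],"angular":[0,0,0]},
    {"claw":0.01,"dp":[0,0,0],"angular":[0,0,0]},
    {"claw":0.01,"dp":[0,0,0],"angular":[0,0,0]},
    {"claw":0.01,"dp":[0,0,-0.005],"angular":[0,0,0]},
    {"claw":0.01,"dp":[0,0,-0.015],"angular":[0,0,0]},
    {"claw":0.01,"dp":[0,0,-0.02],"angular":[0,0,0]},
  ],
)

```text
time: 6.2
eef_pos: [456.5, -265.3, 61.7]
eef_rot: [0.052, 0.999, -0.0, 0.001]
wrist_force: [-0.5, -0.5, -0.9]
opening: 19.0
```

```bash
python3 - <<'E'
from h import *
f=grab('wrist','w4.png'); s=robot.read_state(); print(s['eef_pos'],s['eef_rot'],s['wrist_force'],s['opening'])
E
```

```text
[ 456.86135528 -265.38885862   62.26600002] [ 5.17353549e-02  9.98659657e-01 -4.23387020e-04  1.47085603e-03] [ 0.23738519 -0.55359276 -0.48137411] 18.99807082242542
```

View pics/w4.png

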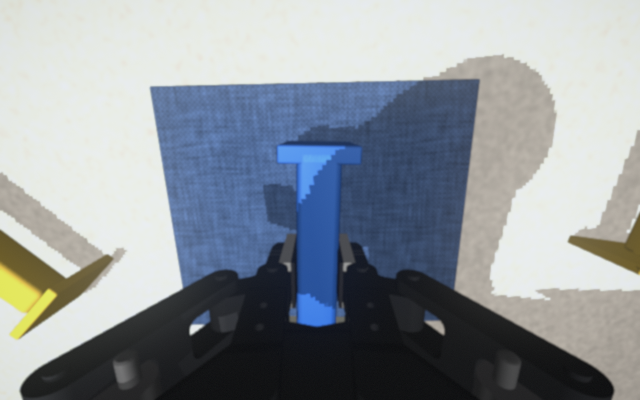

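```bash
python3 - <<'E'
from h import *
print(rel([505.5,-140,115],166.55)); print(rel([505.5,-140,84],166.55))
E
```

```text
([-0.0356, 0.1297, -0.0527], [-0.0005, 0.003, 0.1312])
([-0.0355, 0.1297, -0.0217], [-0.0005, 0.003, 0.1312])
```

>>> jog_arm(
  targets=[
    {"claw":0.01,"dp":[0,0,-0.025],"angular":[0,0,0]},
    {"claw":0.01,"dp":[0,0.005,-0.053],"angular":[0,0,0]},
    {"claw":0.01,"dp":[-0.007,0.03,-0.053],"angular":[0,0,0.03]},
    {"claw":0.01,"dp":[-0.016,0.06,-0.053],"angular":[0,0,0.06]},
    {"claw":0.01,"dp":[-0.025,0.09,-0.053],"angular":[0,0.001,0.09]},
    {"claw":0.01,"dp":[-0.032,0.115,-0.053],"angular":[0,0.002,0.12]},
    {"claw":0.01,"dp":[-0.0355,0.127,-0.053],"angular":[-0.0005,0.003,0.131]},
    {"claw":0.01,"dp":[-0.0355,0.13,-0.045],"angular":[-0.0005,0.003,0.131]},
    {"claw":0.01,"dp":[-0.0355,0.13,-0.03],"angular":[-0.0005,0.003,0.131]},
    {"claw":0.01,"dp":[-0.0355,0.13,-0.022],"angular":[-0.0005,0.003,0.131]},
  ],
)

```text
time: 7.5
eef_pos: [504.3, -140.3, 82.5]
eef_rot: [0.117, 0.993, -0.0, -0.001]
wrist_force: [-0.2, 0.5, -1.1]
opening: 19.1
```

```bash
python3 - <<'E'
from h import *
f=grab('scene','s5.png');g=grab('top','t5.png'); s=robot.read_state(); print(s['eef_pos'],s['eef_rot'],s['wrist_force'],s['opening'],s['time'])
a=cv2.resize(f['frame'][180:400,250:450,::-1],None,fx=2,fy=2,interpolation=2)
b=cv2.resize(g['frame'][140:250,150:350,::-1],None,fx=2,fy=4,interpolation=2)
b=cv2.resize(g['frame'][140:260,150:350,::-1],None,fx=3.66,fy=3.66,interpolation=2)
cv2.imwrite('pics/s5c.png',a);cv2.imwrite('pics/t5c.png',b)
E
```

```text
[ 504.32874586 -140.21037894   82.70841573] [ 1.17445905e-01  9.93078090e-01 -1.13135103e-04 -1.53389705e-03] [ 1.05770634  0.01838569 -1.71136386] 18.998728701137935 7.6
```

View pics/s5c.png

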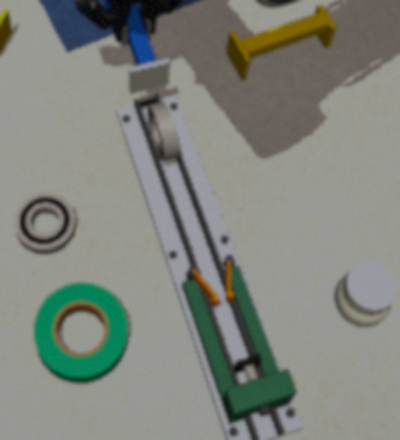

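View pics/t5c.png

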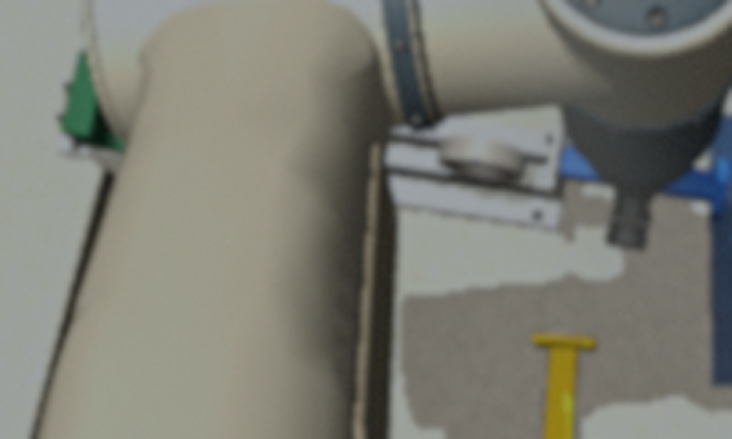

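```bash
python3 - <<'E'
from h import *
np.set_printoptions(precision=1,suppress=True)
s=load('s5.png'); d=np.array([.2326,.9726]);n=np.array([.9726,-.2326]);o=np.array([521.6,-73])
def tr(p): q=p[:2]-o; return np.array([q@d-166,q@n])
S=lambda u,v:(u/2+250,v/2+180)
for nm,uv,z in [('bladebot',(130,93),44.5),('bladebot',(170,86),44.5),('bladetop',(128,68),90.5),('bladetop',(166,58),90.5),
 ('bolt',(126,118),8),('bolt',(174,105),8),('bolt',(173,254),8),('bolt',(225,239),8),('bolt end',(233,431),8),('bolt end',(290,412),8),
 ('tip',(217,303),40),('tip',(231,298),40),('bearing right end',(171,160),22),('bearing top',(160,105),68)]:
  print(nm,tr(ray(s,S(*uv),z)))
print('tcp',tr(np.array([504.3,-140.2])))
E
```

```text
bladebot [-175.4   19.5]
bladebot [-171.3  -25. ]
bladetop [-178.9   20.9]
bladetop [-179.3  -21.1]
bolt [-166.5   26.7]
bolt [-166.9  -29.9]
bolt [-1.3 26.7]
bolt [ -1.  -29.5]
bolt end [173.9  27.8]
bolt end [174.  -28.3]
tip [67.9  7.4]
tip [67.3 -7. ]
bearing right end [-96.1  -2.1]
bearing top [-138.8   -2.1]
tcp [-235.4   -1.2]
```

>>> jog_arm(
  targets=[
    {"claw":0.01,"dp":[0,0.002,-0.001],"angular":[0,0,0]},
    {"claw":0.01,"dp":[0,0.004,-0.002],"angular":[0,0,0]},
    {"claw":0.01,"dp":[0,0.006,-0.002],"angular":[0,0,0]},
    {"claw":0.01,"dp":[0,0.008,-0.002],"angular":[0,0,0]},
    {"claw":0.01,"dp":[0,0.01,-0.002],"angular":[0,0,0]},
    {"claw":0.01,"dp":[0,0.012,-0.002],"angular":[0,0,0]},
    {"claw":0.01,"dp":[0,0.014,-0.002],"angular":[0,0,0]},
    {"claw":0.01,"dp":[0,0.016,-0.002],"angular":[0,0,0]},
    {"claw":0.01,"dp":[0,0.018,-0.002],"angular":[0,0,0]},
    {"claw":0.01,"dp":[0,0.02,-0.002],"angular":[0,0,0]},
  ],
)

```text
time: 8.85
eef_pos: [509.0, -120.6, 84.7]
eef_rot: [0.117, 0.993, -0.0, -0.002]
wrist_force: [0.3, 0.1, -1.6]
opening: 18.8
```

```bash
cat >> h.py <<'E'
d_=np.array([.2326,.9726]);n_=np.array([.9726,-.2326]);o_=np.array([521.6,-73])
def tr(p): q=np.array(p)[:2]-o_; return np.array([q@d_-166,q@n_])
def st(fn=None):
    if fn:
        f=grab('scene',fn); cv2.imwrite('pics/c'+fn,cv2.resize(f['frame'][180:400,250:450,::-1],None,fx=2.5,fy=2.5,interpolation=2))
    s=robot.read_state(); w=s['wrist_force'];x=R.from_quat(s['eef_rot']).as_matrix()
    print('t',s['time'],'tcp tr',tr(s['eef_pos']).round(1),'z',round(s['eef_pos'][2],1),'F along',round(w[:2]@d_,2),'lat',round(w[:2]@n_,2),'z',round(w[2],2),'yawx',np.degrees(np.arctan2(x[1,0],x[0,0])).round(2),'tiltz',x[:,2].round(4),'op',round(s['opening'],1))
E
python3 -c "
from h import *
st('s6.png')"
```

```text
t 8.9 tcp tr [-215.1   -1.1] z 84.7 F along 0.59 lat 0.19 z -1.53 yawx 166.51 tiltz [-3.1e-03  2.0e-04 -1.0e+00] op 18.9
```

View pics/cs6.png

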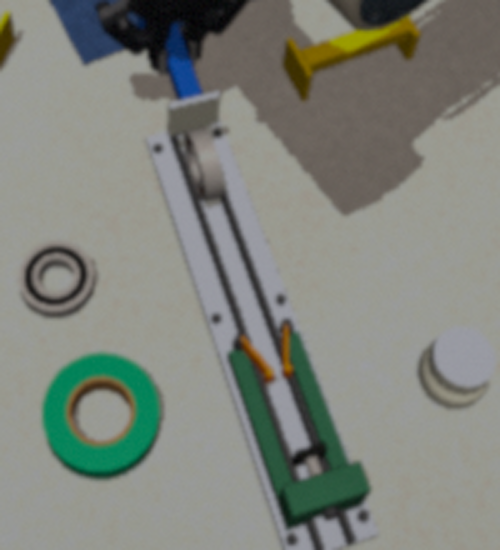

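>>> jog_arm(
  targets=[
    {"claw":0.01,"dp":[0,0.002,0],"angular":[0,0,0]},
    {"claw":0.01,"dp":[0,0.004,0],"angular":[0,0,0]},
    {"claw":0.01,"dp":[0,0.006,0],"angular":[0,0,0]},
    {"claw":0.01,"dp":[0,0.0085,0],"angular":[0,0,0]},
    {"claw":0.01,"dp":[0,0.011,0],"angular":[0,0,0]},
    {"claw":0.01,"dp":[0,0.0135,0],"angular":[0,0,0]},
    {"claw":0.01,"dp":[0,0.016,0],"angular":[0,0,0]},
    {"claw":0.01,"dp":[0,0.0185,0],"angular":[0,0,0]},
    {"claw":0.01,"dp":[0,0.021,0],"angular":[0,0,0]},
    {"claw":0.01,"dp":[0,0.0235,0],"angular":[0,0,0]},
  ],
)

```text
time: 10.15
eef_pos: [514.6, -97.5, 84.7]
eef_rot: [0.117, 0.993, -0.0, -0.002]
wrist_force: [0.1, -0.8, -0.9]
opening: 19.0
```

```bash
python3 -c "
from h import *
st('s7.png')"
```

```text
t 10.2 tcp tr [-191.2   -1.1] z 84.7 F along 0.39 lat 0.5 z -0.89 yawx 166.52 tiltz [-3.e-03  3.e-04 -1.e+00] op 18.6
```

View pics/cs7.png

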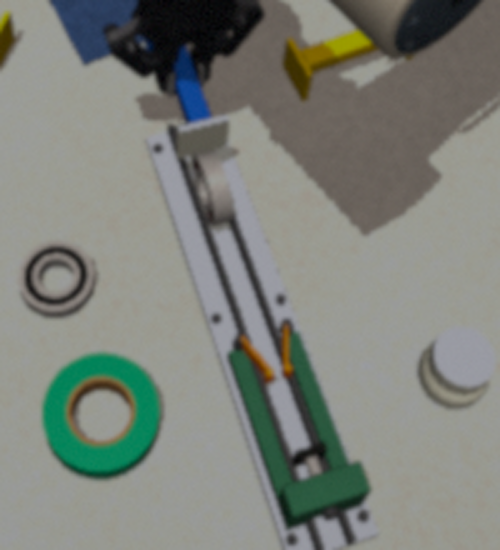

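>>> jog_arm(
  targets=[
    {"claw":0.01,"dp":[0,0.0025,0],"angular":[0,0,0]},
    {"claw":0.01,"dp":[0,0.005,0],"angular":[0,0,0]},
    {"claw":0.01,"dp":[0,0.008,0],"angular":[0,0,0]},
    {"claw":0.01,"dp":[0,0.011,0],"angular":[0,0,0]},
    {"claw":0.01,"dp":[0,0.014,0],"angular":[0,0,0]},
    {"claw":0.01,"dp":[0,0.017,0],"angular":[0,0,0]},
    {"claw":0.01,"dp":[0,0.02,0],"angular":[0,0,0]},
    {"claw":0.01,"dp":[0,0.023,0],"angular":[0,0,0]},
    {"claw":0.01,"dp":[0,0.026,0],"angular":[0,0,0]},
    {"claw":0.01,"dp":[0,0.029,0],"angular":[0,0,0]},
  ],
)

```text
time: 11.45
eef_pos: [521.5, -68.9, 84.6]
eef_rot: [0.117, 0.993, -0.0, -0.001]
wrist_force: [0.3, -0.0, -0.6]
opening: 19.1
```

>>> jog_arm(
  targets=[
    {"claw":0.01,"dp":[0,0.003,0],"angular":[0,0,0]},
    {"claw":0.01,"dp":[0,0.006,0],"angular":[0,0,0]},
    {"claw":0.01,"dp":[0,0.009,0],"angular":[0,0,0]},
    {"claw":0.01,"dp":[0,0.012,0],"angular":[0,0,0]},
    {"claw":0.01,"dp":[0,0.015,0],"angular":[0,0,0]},
    {"claw":0.01,"dp":[0,0.018,0],"angular":[0,0,0]},
    {"claw":0.01,"dp":[0,0.021,0],"angular":[0,0,0]},
    {"claw":0.01,"dp":[0,0.024,0],"angular":[0,0,0]},
    {"claw":0.01,"dp":[0,0.027,0],"angular":[0,0,0]},
    {"claw":0.01,"dp":[0,0.03,0],"angular":[0,0,0]},
  ],
)

```text
time: 12.7
eef_pos: [528.5, -39.5, 84.6]
eef_rot: [0.117, 0.993, -0.0, -0.002]
wrist_force: [-0.7, -0.5, -1.4]
opening: 18.8
```

```bash
python3 -c "
from h import *
st('s8.png')"
```

```text
t 12.75 tcp tr [-131.5   -1. ] z 84.7 F along 0.33 lat 0.22 z -1.39 yawx 166.53 tiltz [-2.7e-03  4.0e-04 -1.0e+00] op 19.0
```

View pics/cs8.png

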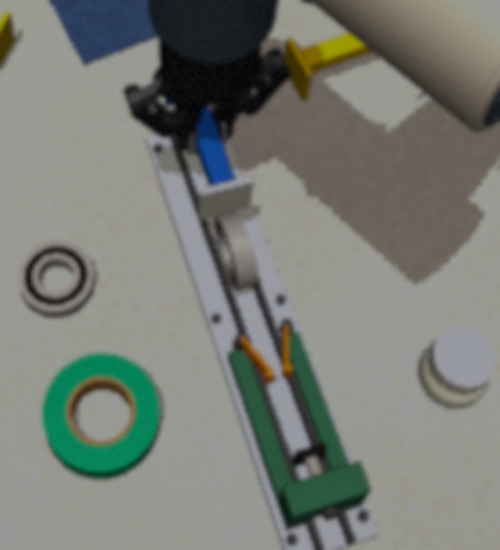

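>>> jog_arm(
  targets=[
    {"claw":0.01,"dp":[0,0.003,0],"angular":[0,0,0]},
    {"claw":0.01,"dp":[0,0.006,0],"angular":[0,0,0]},
    {"claw":0.01,"dp":[0,0.009,0],"angular":[0,0,0]},
    {"claw":0.01,"dp":[0,0.012,0],"angular":[0,0,0]},
    {"claw":0.01,"dp":[0,0.015,0],"angular":[0,0,0]},
    {"claw":0.01,"dp":[0,0.018,0],"angular":[0,0,0]},
    {"claw":0.01,"dp":[0,0.021,0],"angular":[0,0,0]},
    {"claw":0.01,"dp":[0,0.024,0],"angular":[0,0,0]},
    {"claw":0.01,"dp":[0,0.027,0],"angular":[0,0,0]},
    {"claw":0.01,"dp":[0,0.03,0],"angular":[0,0,0]},
  ],
)

```text
time: 14.0
eef_pos: [535.7, -9.9, 84.6]
eef_rot: [0.117, 0.993, 0.0, -0.001]
wrist_force: [-0.2, -0.7, -1.4]
opening: 19.1
```

>>> jog_arm(
  targets=[
    {"claw":0.01,"dp":[0,0.0025,0],"angular":[0,0,0]},
    {"claw":0.01,"dp":[0,0.005,0],"angular":[0,0,0]},
    {"claw":0.01,"dp":[0,0.0075,0],"angular":[0,0,0]},
    {"claw":0.01,"dp":[0,0.01,0],"angular":[0,0,0]},
    {"claw":0.01,"dp":[0,0.0125,0],"angular":[0,0,0]},
    {"claw":0.01,"dp":[0,0.015,0],"angular":[0,0,0]},
    {"claw":0.01,"dp":[0,0.0175,0],"angular":[0,0,0]},
    {"claw":0.01,"dp":[0,0.02,0],"angular":[0,0,0]},
    {"claw":0.01,"dp":[0,0.022,0],"angular":[0,0,0]},
    {"claw":0.01,"dp":[0,0.024,0],"angular":[0,0,0]},
  ],
)

```text
time: 15.25
eef_pos: [541.3, 13.6, 84.6]
eef_rot: [0.117, 0.993, 0.0, -0.001]
wrist_force: [0.1, 0.6, -1.1]
opening: 19.1
```

```bash
python3 -c "
from h import *
st('s9.png')"
```

```text
t 15.3 tcp tr [-77.   -0.9] z 84.6 F along -0.15 lat 0.64 z -2.01 yawx 166.54 tiltz [-2.7e-03  5.0e-04 -1.0e+00] op 19.0
```

View pics/cs9.png

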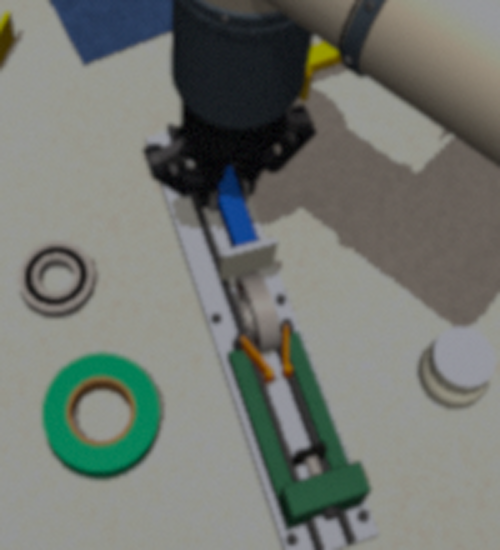

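>>> jog_arm(
  targets=[
    {"claw":0.01,"dp":[0,0.002,0],"angular":[0,0,0]},
    {"claw":0.01,"dp":[0,0.004,0],"angular":[0,0,0]},
    {"claw":0.01,"dp":[0,0.006,0],"angular":[0,0,0]},
    {"claw":0.01,"dp":[0,0.008,0],"angular":[0,0,0]},
    {"claw":0.01,"dp":[0,0.01,0],"angular":[0,0,0]},
    {"claw":0.01,"dp":[0,0.012,0],"angular":[0,0,0]},
    {"claw":0.01,"dp":[0,0.014,0],"angular":[0,0,0]},
    {"claw":0.01,"dp":[0,0.016,0],"angular":[0,0,0]},
    {"claw":0.01,"dp":[0,0.018,0],"angular":[0,0,0]},
    {"claw":0.01,"dp":[0,0.02,0],"angular":[0,0,0]},
  ],
)

```text
time: 16.55
eef_pos: [546.1, 33.5, 84.5]
eef_rot: [0.117, 0.993, 0.0, -0.001]
wrist_force: [-0.2, -1.5, 0.0]
opening: 19.3
```

```bash
python3 -c "
from h import *
st('s10.png')"
```

```text
t 16.6 tcp tr [-56.4  -0.9] z 84.5 F along -1.65 lat 0.82 z -0.44 yawx 166.54 tiltz [-0.0024  0.0012 -1.    ] op 18.7
```

View pics/cs10.png

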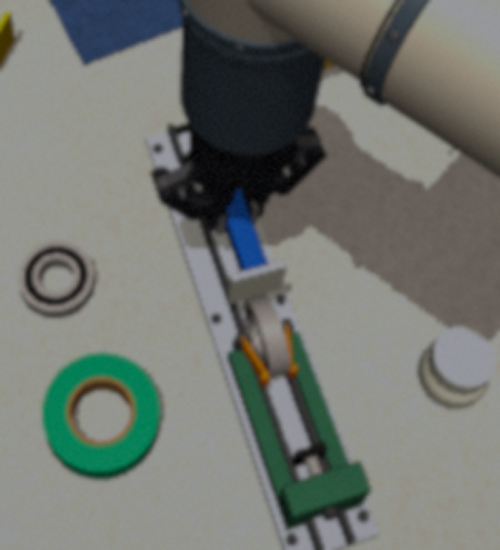

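>>> jog_arm(
  targets=[
    {"claw":0.01,"dp":[0,0.002,0],"angular":[0,0,0]},
    {"claw":0.01,"dp":[0,0.004,0],"angular":[0,0,0]},
    {"claw":0.01,"dp":[0,0.006,0],"angular":[0,0,0]},
    {"claw":0.01,"dp":[0,0.008,0],"angular":[0,0,0]},
    {"claw":0.01,"dp":[0,0.01,0],"angular":[0,0,0]},
    {"claw":0.01,"dp":[0,0.012,0],"angular":[0,0,0]},
    {"claw":0.01,"dp":[0,0.014,0],"angular":[0,0,0]},
    {"claw":0.01,"dp":[0,0.016,0],"angular":[0,0,0]},
    {"claw":0.01,"dp":[0,0.018,0],"angular":[0,0,0]},
    {"claw":0.01,"dp":[0,0.02,0],"angular":[0,0,0]},
  ],
)

```text
time: 17.85
eef_pos: [550.9, 53.5, 84.5]
eef_rot: [0.117, 0.993, 0.0, -0.001]
wrist_force: [0.3, -2.0, 0.1]
opening: 19.1
```

```bash
python3 -c "
from h import *
st()"
```

```text
t 17.85 tcp tr [-36.2  -0.9] z 84.5 F along -1.84 lat 0.78 z 0.11 yawx 166.54 tiltz [-0.0024  0.0012 -1.    ] op 19.1
```

>>> jog_arm(
  targets=[
    {"claw":0.01,"dp":[0,0.002,0],"angular":[0,0,0]},
    {"claw":0.01,"dp":[0,0.004,0],"angular":[0,0,0]},
    {"claw":0.01,"dp":[0,0.006,0],"angular":[0,0,0]},
    {"claw":0.01,"dp":[0,0.008,0],"angular":[0,0,0]},
    {"claw":0.01,"dp":[0,0.01,0],"angular":[0,0,0]},
    {"claw":0.01,"dp":[0,0.012,0],"angular":[0,0,0]},
    {"claw":0.01,"dp":[0,0.014,0],"angular":[0,0,0]},
    {"claw":0.01,"dp":[0,0.0155,0],"angular":[0,0,0]},
    {"claw":0.01,"dp":[0,0.017,0],"angular":[0,0,0]},
    {"claw":0.01,"dp":[0,0.0185,0],"angular":[0,0,0]},
  ],
)

```text
time: 19.1
eef_pos: [555.2, 71.5, 84.5]
eef_rot: [0.117, 0.993, 0.0, -0.001]
wrist_force: [-1.1, -1.7, 0.3]
opening: 19.3
```

```bash
python3 -c "
from h import *
st('s11.png')"
```

```text
t 19.15 tcp tr [-17.4  -0.9] z 84.5 F along -1.02 lat 0.85 z -0.72 yawx 166.54 tiltz [-0.0024  0.0013 -1.    ] op 18.8
```

View pics/cs11.png

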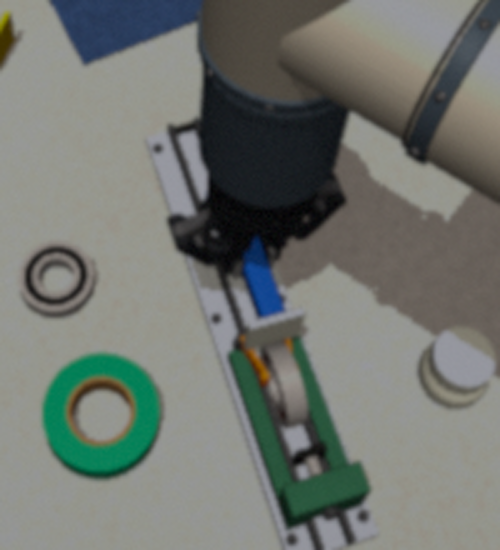

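>>> jog_arm(
  targets=[
    {"claw":0.01,"dp":[0,0.0015,0],"angular":[0,0,0]},
    {"claw":0.01,"dp":[0,0.003,0],"angular":[0,0,0]},
    {"claw":0.01,"dp":[0,0.0045,0],"angular":[0,0,0]},
    {"claw":0.01,"dp":[0,0.006,0],"angular":[0,0,0]},
    {"claw":0.01,"dp":[0,0.0075,0],"angular":[0,0,0]},
    {"claw":0.01,"dp":[0,0.009,0],"angular":[0,0,0]},
    {"claw":0.01,"dp":[0,0.0105,0],"angular":[0,0,0]},
    {"claw":0.01,"dp":[0,0.012,0],"angular":[0,0,0]},
    {"claw":0.01,"dp":[0,0.013,0],"angular":[0,0,0]},
    {"claw":0.01,"dp":[0,0.014,0],"angular":[0,0,0]},
  ],
)

```text
time: 20.4
eef_pos: [558.5, 85.3, 84.5]
eef_rot: [0.117, 0.993, 0.0, -0.001]
wrist_force: [-0.5, -2.4, 0.3]
opening: 19.1
```

```bash
python3 -c "
from h import *
st('s12.png')"
```

```text
t 20.45 tcp tr [-3.3 -0.9] z 84.5 F along -2.17 lat -0.49 z -0.25 yawx 166.54 tiltz [-0.0023  0.0013 -1.    ] op 19.1
```

View pics/cs12.png

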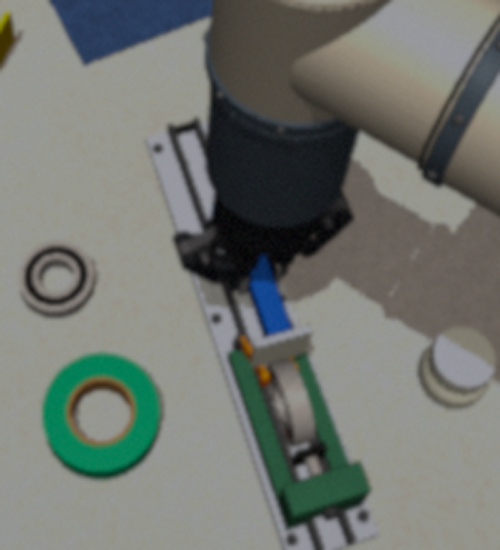

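>>> jog_arm(
  targets=[
    {"claw":0.01,"dp":[0,0.001,0],"angular":[0,0,0]},
    {"claw":0.01,"dp":[0,0.002,0],"angular":[0,0,0]},
    {"claw":0.01,"dp":[0,0.003,0],"angular":[0,0,0]},
    {"claw":0.01,"dp":[0,0.004,0],"angular":[0,0,0]},
    {"claw":0.01,"dp":[0,0.005,0],"angular":[0,0,0]},
    {"claw":0.01,"dp":[0,0.0055,0],"angular":[0,0,0]},
    {"claw":0.01,"dp":[0,0.006,0],"angular":[0,0,0]},
    {"claw":0.01,"dp":[0,0.0065,0],"angular":[0,0,0]},
    {"claw":0.01,"dp":[0,0.007,0],"angular":[0,0,0]},
    {"claw":0.01,"dp":[0,0.0075,0],"angular":[0,0,0]},
  ],
)

```text
time: 21.7
eef_pos: [560.2, 92.3, 84.5]
eef_rot: [0.117, 0.993, 0.0, -0.001]
wrist_force: [-0.8, -5.2, 1.3]
opening: 19.1
```

```bash
python3 -c "
from h import *
st()"
```

```text
t 21.7 tcp tr [ 3.8 -0.9] z 84.5 F along -5.27 lat 0.45 z 1.28 yawx 166.54 tiltz [-2.7e-03  6.0e-04 -1.0e+00] op 19.1
```

>>> jog_arm(
  targets=[
    {"claw":0.01,"dp":[0,0.0005,0],"angular":[0,0,0]},
    {"claw":0.01,"dp":[0,0.001,0],"angular":[0,0,0]},
    {"claw":0.01,"dp":[0,0.0015,0],"angular":[0,0,0]},
    {"claw":0.01,"dp":[0,0.002,0],"angular":[0,0,0]},
    {"claw":0.01,"dp":[0,0.0023,0],"angular":[0,0,0]},
    {"claw":0.01,"dp":[0,0.0026,0],"angular":[0,0,0]},
    {"claw":0.01,"dp":[0,0.003,0],"angular":[0,0,0]},
    {"claw":0.01,"dp":[0,0.003,0],"angular":[0,0,0]},
    {"claw":0.01,"dp":[0,0.003,0],"angular":[0,0,0]},
    {"claw":0.01,"dp":[0,0.003,0],"angular":[0,0,0]},
  ],
)

```text
time: 22.95
eef_pos: [560.6, 94.1, 84.6]
eef_rot: [0.117, 0.993, -0.001, -0.002]
wrist_force: [-2.5, -7.9, 1.3]
opening: 18.7
```

```bash
python3 -c "
from h import *
st('s13.png')"
```

```text
t 23.0 tcp tr [ 5.5 -1. ] z 84.7 F along -7.74 lat 0.4 z 3.21 yawx 166.53 tiltz [-0.0037 -0.0013 -1.    ] op 19.0
```

View pics/cs13.png

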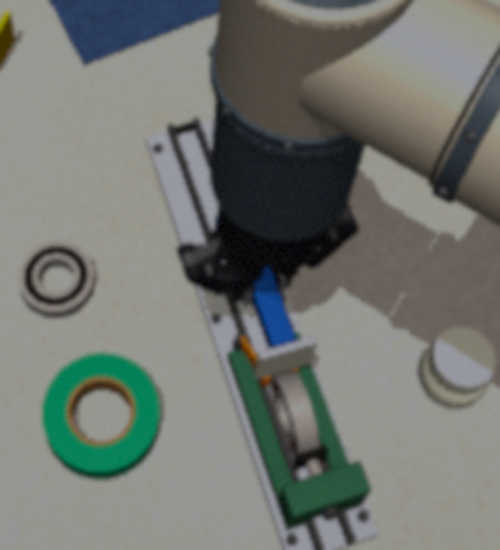

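>>> jog_arm(
  targets=[
    {"claw":0.01,"dp":[0,0.0013,0],"angular":[0,0,0]},
    {"claw":0.01,"dp":[0,0.0018,0],"angular":[0,0,0]},
    {"claw":0.01,"dp":[0,0.0022,0],"angular":[0,0,0]},
    {"claw":0.01,"dp":[0,0.0026,0],"angular":[0,0,0]},
    {"claw":0.01,"dp":[0,0.003,0],"angular":[0,0,0]},
    {"claw":0.01,"dp":[0,0.0034,0],"angular":[0,0,0]},
    {"claw":0.01,"dp":[0,0.0036,0],"angular":[0,0,0]},
    {"claw":0.01,"dp":[0,0.0036,0],"angular":[0,0,0]},
    {"claw":0.01,"dp":[0,0.0036,0],"angular":[0,0,0]},
    {"claw":0.01,"dp":[0,0.0036,0],"angular":[0,0,0]},
  ],
)

```text
time: 24.25
eef_pos: [560.8, 95.7, 84.8]
eef_rot: [0.117, 0.993, -0.003, -0.002]
wrist_force: [-1.9, -10.0, 3.0]
opening: 19.1
```

```bash
python3 -c "
from h import *
st('s14.png')"
```

```text
t 24.3 tcp tr [ 7.2 -1.1] z 84.8 F along -10.34 lat -0.12 z 2.73 yawx 166.52 tiltz [-0.0053 -0.0045 -1.    ] op 18.7
```

View pics/cs14.png

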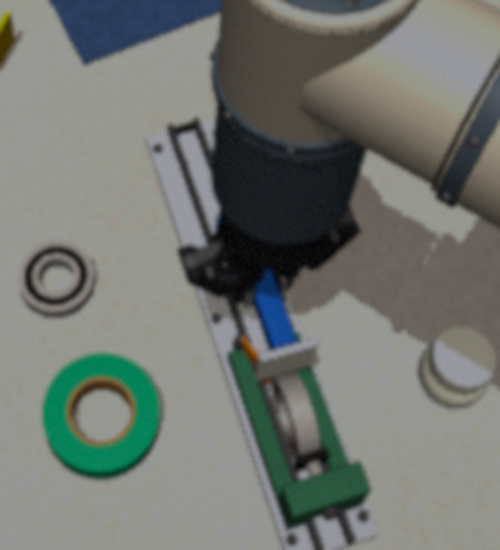

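>>> jog_arm(
  targets=[
    {"claw":0.01,"dp":[0,0.002,0],"angular":[0,0,0]},
    {"claw":0.01,"dp":[0,0.0023,0],"angular":[0,0,0]},
    {"claw":0.01,"dp":[0,0.0026,0],"angular":[0,0,0]},
    {"claw":0.01,"dp":[0,0.003,0],"angular":[0,0,0]},
    {"claw":0.01,"dp":[0,0.003,0],"angular":[0,0,0]},
    {"claw":0.01,"dp":[0,0.003,0],"angular":[0,0,0]},
    {"claw":0.01,"dp":[0,0.003,0],"angular":[0,0,0]},
    {"claw":0.01,"dp":[0,0.003,0],"angular":[0,0,0]},
    {"claw":0.01,"dp":[0,0.003,0],"angular":[0,0,0]},
    {"claw":0.01,"dp":[0,0.003,0],"angular":[0,0,0]},
  ],
)

```text
time: 25.55
eef_pos: [560.9, 96.5, 85.1]
eef_rot: [0.117, 0.993, -0.004, -0.003]
wrist_force: [-2.4, -11.3, 3.9]
opening: 19.1
```

```bash
python3 -c "
from h import *
st()"
```

```text
t 25.55 tcp tr [ 8.  -1.2] z 85.1 F along -11.53 lat 0.24 z 3.92 yawx 166.51 tiltz [-0.0069 -0.0079 -0.9999] op 19.1
```

>>> jog_arm(
  targets=[
    {"claw":0.01,"dp":[0,0.0015,0],"angular":[0,0,0]},
    {"claw":0.01,"dp":[0,0.0005,0],"angular":[0,0,0]},
    {"claw":0.01,"dp":[0,-0.0005,0],"angular":[0,0,0]},
    {"claw":0.01,"dp":[0,-0.0015,0],"angular":[0,0,0]},
    {"claw":0.01,"dp":[0,-0.0025,0],"angular":[0,0,0]},
    {"claw":0.01,"dp":[0,-0.0035,0],"angular":[0,0,0]},
    {"claw":0.01,"dp":[0,-0.0045,0],"angular":[0,0,0]},
    {"claw":0.01,"dp":[0,-0.0055,0],"angular":[0,0,0]},
    {"claw":0.01,"dp":[0,-0.007,0],"angular":[0,0,0]},
    {"claw":0.01,"dp":[0,-0.0085,0],"angular":[0,0,0]},
  ],
)

```text
time: 26.8
eef_pos: [559.0, 88.2, 85.2]
eef_rot: [0.117, 0.993, -0.004, -0.003]
wrist_force: [0.4, -0.4, -1.5]
opening: 18.9
```

```bash
python3 -c "
from h import *
st('s15.png')"
```

```text
t 26.85 tcp tr [-0.7 -1.2] z 85.2 F along 0.06 lat 0.3 z -1.32 yawx 166.51 tiltz [-0.0069 -0.0079 -0.9999] op 18.5
```

View pics/cs15.png

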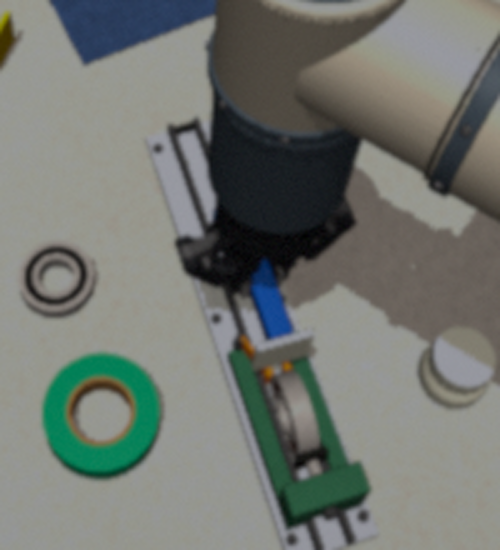

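>>> jog_arm(
  targets=[
    {"claw":0.01,"dp":[0,-0.005,0],"angular":[0,0,0]},
    {"claw":0.01,"dp":[0,-0.012,0],"angular":[0,0,0]},
    {"claw":0.01,"dp":[0,-0.022,-0.005],"angular":[0,0,0]},
    {"claw":0.01,"dp":[0,-0.035,-0.015],"angular":[0,0,0]},
    {"claw":0.01,"dp":[0,-0.055,-0.025],"angular":[0,0,0]},
    {"claw":0.01,"dp":[0,-0.08,-0.03],"angular":[0,0,0]},
    {"claw":0.01,"dp":[0,-0.105,-0.03],"angular":[0,0,0]},
    {"claw":0.01,"dp":[0,-0.13,-0.03],"angular":[0,0,0]},
    {"claw":0.01,"dp":[0,-0.15,-0.03],"angular":[0,0,0]},
    {"claw":0.01,"dp":[0,-0.16,-0.03],"angular":[0,0,0]},
  ],
)

```text
time: 28.1
eef_pos: [521.5, -68.7, 117.1]
eef_rot: [0.118, 0.993, -0.004, -0.003]
wrist_force: [-0.2, -0.1, -1.0]
opening: 19.0
```

```bash
python3 -c "
from h import *
st('s16.png')
# paddle target: same tcp pose as picked: (456.5,-266,z)
print(rel([456.5,-268,70],174))"
```

```text
t 28.15 tcp tr [-162.2   -1.2] z 117.0 F along -1.43 lat -0.05 z -1.29 yawx 166.44 tiltz [-0.0068 -0.0081 -0.9999] op 19.0
([0.0161, -0.2081, 0.049], [-0.0092, -0.0053, -0.132])
```

View pics/cs16.png

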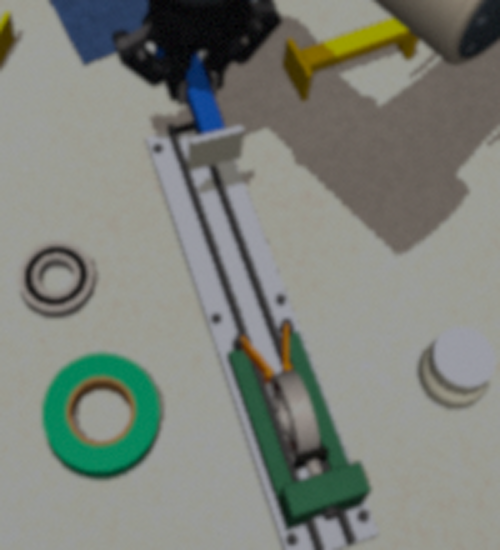

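>>> jog_arm(
  targets=[
    {"claw":0.01,"dp":[0.001,-0.02,0],"angular":[-0.001,0,-0.01]},
    {"claw":0.01,"dp":[0.003,-0.05,0],"angular":[-0.003,-0.001,-0.03]},
    {"claw":0.01,"dp":[0.006,-0.085,0],"angular":[-0.005,-0.002,-0.05]},
    {"claw":0.01,"dp":[0.009,-0.12,0.005],"angular":[-0.006,-0.003,-0.07]},
    {"claw":0.01,"dp":[0.012,-0.15,0.015],"angular":[-0.008,-0.004,-0.09]},
    {"claw":0.01,"dp":[0.014,-0.178,0.025],"angular":[-0.009,-0.005,-0.11]},
    {"claw":0.01,"dp":[0.016,-0.198,0.037],"angular":[-0.009,-0.005,-0.132]},
    {"claw":0.01,"dp":[0.016,-0.208,0.046],"angular":[-0.009,-0.005,-0.132]},
    {"claw":0.01,"dp":[0.016,-0.208,0.049],"angular":[-0.009,-0.005,-0.132]},
    {"claw":0.01,"dp":[0.016,-0.208,0.049],"angular":[-0.009,-0.005,-0.132]},
  ],
)

```text
time: 29.4
eef_pos: [457.0, -267.3, 70.1]
eef_rot: [0.052, 0.999, -0.0, -0.0]
wrist_force: [-0.2, -0.2, -1.5]
opening: 19.0
```

```bash
python3 -c "
from h import *
st()
grab('wrist','w17.png'); f=grab('scene','s17.png'); cv2.imwrite('pics/s17c.png',cv2.resize(f['frame'][80:230,230:430,::-1],None,fx=3.5,fy=3.5,interpolation=2))
print(rel([456.5,-268,45],174))"
```

```text
t 29.4 tcp tr [-370.   -17.6] z 70.1 F along -0.21 lat -0.14 z -1.52 yawx 174.03 tiltz [-4.e-04 -1.e-04 -1.e+00] op 19.0
([0.0007, -0.0007, 0.0255], [-0.0003, 0.0005, 0.0008])
```

View pics/w17.png

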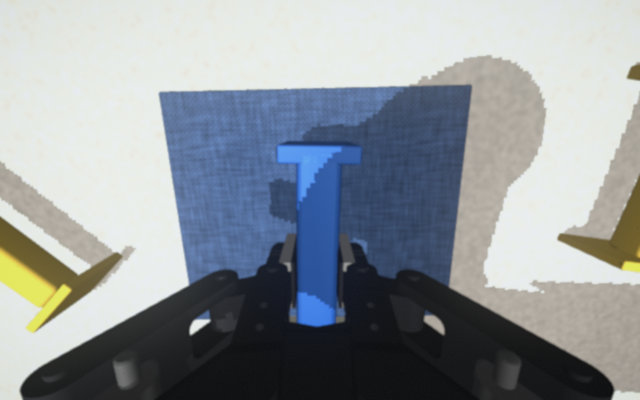

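View pics/s17c.png

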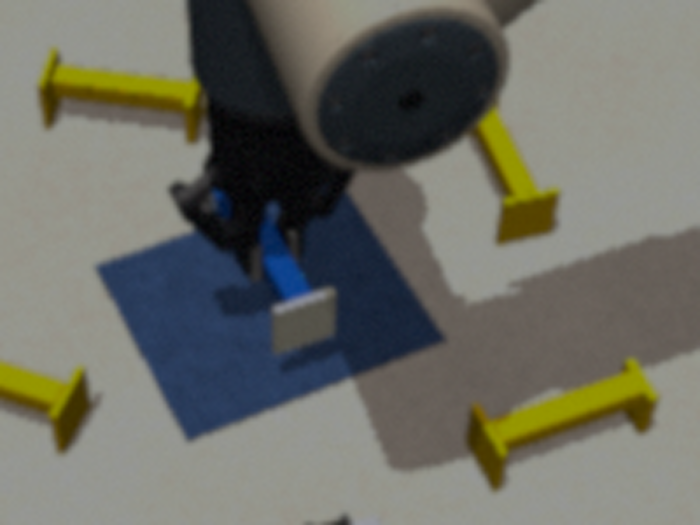

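>>> jog_arm(
  targets=[
    {"claw":0.01,"dp":[0,0,0.006],"angular":[0,0,0]},
    {"claw":0.01,"dp":[0,-0.001,0.013],"angular":[0,0,0]},
    {"claw":0.01,"dp":[0,-0.001,0.019],"angular":[0,0,0]},
    {"claw":0.01,"dp":[0,-0.001,0.023],"angular":[0,0,0]},
    {"claw":0.01,"dp":[0,-0.001,0.026],"angular":[0,0,0]},
    {"claw":0.01,"dp":[0,-0.001,0.0275],"angular":[0,0,0]},
    {"claw":0.01,"dp":[0,-0.001,0.0285],"angular":[0,0,0]},
    {"claw":0.01,"dp":[0,-0.001,0.029],"angular":[0,0,0]},
    {"claw":0.01,"dp":[0,-0.001,0.029],"angular":[0,0,0]},
    {"claw":0.01,"dp":[0,-0.001,0.029],"angular":[0,0,0]},
  ],
)

```text
time: 30.75
eef_pos: [457.2, -268.4, 41.6]
eef_rot: [0.052, 0.999, -0.0, 0.0]
wrist_force: [-0.2, 0.1, -0.7]
opening: 19.1
```

```bash
python3 -c "
from h import *
st()"
```

```text
t 30.75 tcp tr [-371.   -17.2] z 41.6 F along 0.08 lat -0.24 z -0.65 yawx 174.05 tiltz [ 6.e-04 -4.e-04 -1.e+00] op 19.1
```

>>> jog_arm(
  targets=[
    {"claw":0.01,"dp":[0,0,0.0005],"angular":[0,0,0]},
    {"claw":0.01,"dp":[0,0,0.001],"angular":[0,0,0]},
    {"claw":0.01,"dp":[0,0,0.001],"angular":[0,0,0]},
    {"claw":0.022,"dp":[0,0,0.001],"angular":[0,0,0]},
    {"claw":0.026,"dp":[0,0,0.001],"angular":[0,0,0]},
    {"claw":0.035,"dp":[0,0,0.0005],"angular":[0,0,0]},
    {"claw":0.05,"dp":[0,0,0.0005],"angular":[0,0,0]},
    {"claw":0.065,"dp":[0,0,0.0005],"angular":[0,0,0]},
    {"claw":0.075,"dp":[0,0,0.0005],"angular":[0,0,0]},
    {"claw":0.075,"dp":[0,0,0.0005],"angular":[0,0,0]},
  ],
)

```text
time: 32.0
eef_pos: [457.2, -268.4, 41.0]
eef_rot: [0.052, 0.999, -0.0, 0.0]
wrist_force: [0.2, 0.1, 0.0]
opening: 74.9
```

```bash
python3 -c "
from h import *
st(); grab('wrist','w18.png')"
```

```text
t 32.0 tcp tr [-371.   -17.2] z 41.0 F along 0.18 lat 0.17 z 0.05 yawx 174.05 tiltz [ 5.e-04 -4.e-04 -1.e+00] op 74.9
```

View pics/w18.png

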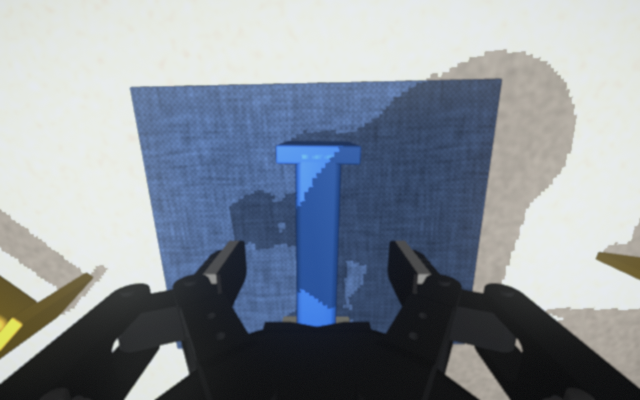

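The paddle is standing on the mat between the open jaws, with its bar at col 317 and its foot at row 150. Next I raise the arm straight up.

>>> jog_arm(
  targets=[
    {"claw":0.075,"dp":[0,0,-0.01],"angular":[0,0,0]},
    {"claw":0.075,"dp":[0,0,-0.03],"angular":[0,0,0]},
    {"claw":0.075,"dp":[0,0,-0.06],"angular":[0,0,0]},
    {"claw":0.075,"dp":[0,0,-0.095],"angular":[0,0,0]},
    {"claw":0.075,"dp":[0,0,-0.13],"angular":[0,0,0]},
    {"claw":0.075,"dp":[0,0,-0.165],"angular":[0,0,0]},
    {"claw":0.075,"dp":[0,0,-0.19],"angular":[0,0,0]},
    {"claw":0.075,"dp":[0,0,-0.205],"angular":[0,0,0]},
    {"claw":0.075,"dp":[0,0,-0.21],"angular":[0,0,0]},
    {"claw":0.075,"dp":[0,0,-0.21],"angular":[0,0,0]},
  ],
)

```text
time: 33.3
eef_pos: [456.9, -268.2, 250.5]
eef_rot: [0.052, 0.999, 0.0, -0.0]
wrist_force: [-0.3, 0.1, 0.3]
opening: 75.4
```

```bash
python3 -c "
from h import *
st('s19.png'); a=grab('wrist','w19.png')['frame']; t=grab('top','t19.png')['frame']
cv2.imwrite('pics/m19.png',np.vstack([cv2.resize(a[60:330,130:530],(800,540)) ])[:,:,::-1])
cv2.imwrite('pics/t19c.png',cv2.resize(t[130:260,150:430],None,fx=2.8,fy=2.8,interpolation=2)[:,:,::-1])"
```

```text
t 33.35 tcp tr [-370.8  -17.7] z 250.1 F along -0.14 lat -0.1 z -0.2 yawx 174.05 tiltz [-9.e-04  4.e-04 -1.e+00] op 75.3
```

View pics/cs19.png

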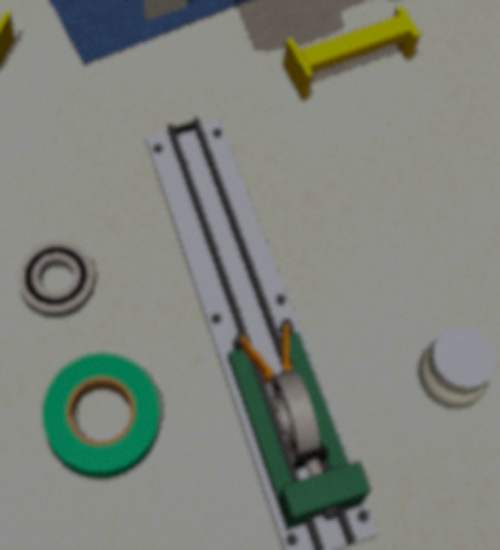

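View pics/m19.png

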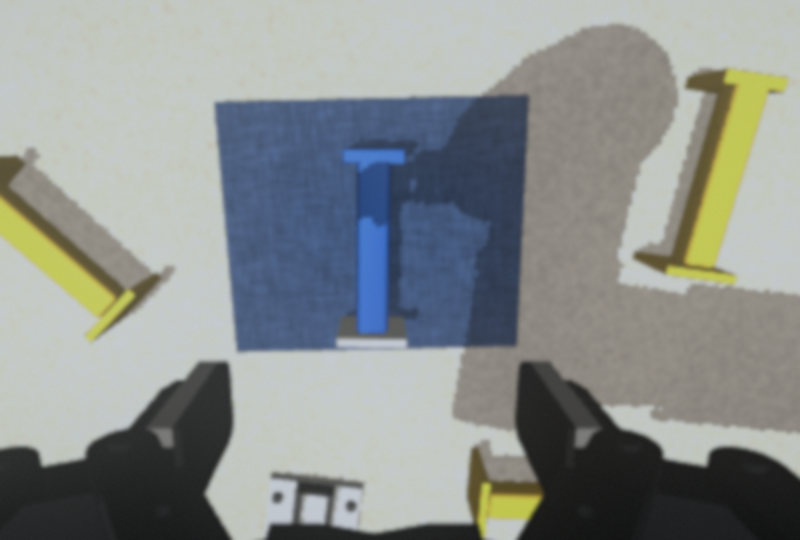

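View pics/t19c.png

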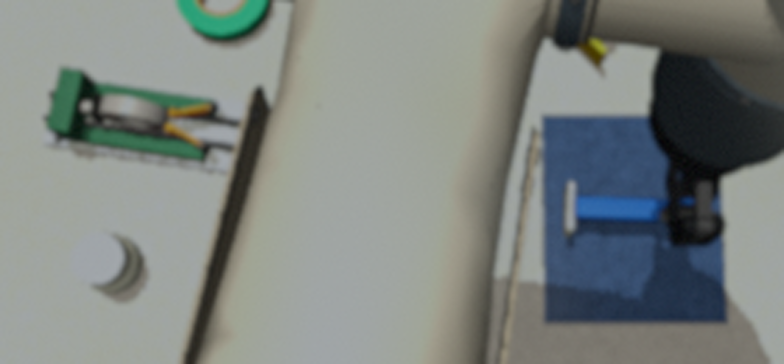

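The scene view shows the bearing (295,415) held with both finger tips (270,373 and 290,367) shut behind it. The top view agrees. The wrist view shows the paddle standing upright on the mat, and the gripper is clear.

```bash
python3 -c "
from bench import robot
print(robot.finish_job())"
```

```text
the job is handed in; nothing more can be done
None
```

The bearing is latched in the nest and the paddle is back on the blue mat. I handed the job in at about 33 s of the 54 s allowed.

- **Push:** I gripped the blue paddle and rolled the bearing at about 12 to 24 mm/s. The fingers dragged at about 2 N. I then pressed it against the pad; the highest force I read was 11.5 N along the track. That is slightly over the suggested 10 to 11 N but under the 20 N limit. Force was read only between moves, so brief peaks were not recorded.
- **Latch:** When I backed off, the force dropped to 0 and the bearing did not follow. The scene and top pictures show both fingers shut behind it and the bearing against the pad.
- **Paddle:** It stands upright on the mat, about 3 mm from where I picked it up. The gripper is open and was raised 210 mm clear.
- **Bystanders:** I saw no contact with anything else. In the last scene picture the spare bearing, tape and jar are where they were. The yellow look-alikes are only partly in view in the final pictures, and those I could see look unmoved.

No check failed or disagreed beyond about 3 mm between cameras. Finger swing and pad travel were judged from pictures and force, since neither is reported.

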